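# Shut the loaded drawer, try the chest lid and hold it open

## Task

The drawer of the bench chest has just been loaded with overhauled pump parts: push it fully home, because the chest's interlock keeps the lid locked while the drawer is out. Then, with the release slide still forward, tug the lid up by its bar to feel whether its catch holds it; if it is caught, slide the release back to free it. Raise the lid by its bar to about 40 degrees and finish still holding it there with the gripper, steady and with the drawer still home; do not disturb the loose parts on the bench.

Things in the scene. Friction and masses are not known exactly. Their poses are not given: they have to be found in the camera images.
- chest: Grey steel bench chest, 180 deep (x) by 330 wide (y) by 115 mm high, fixed. Origin: centre of its underside; front faces its -x (the robot), +y its left side, yawed up to 12 degrees. The lid covers y -165 to +95 mm of the top, over one drawer; the rest is a fixed flat deck, 115 mm high, with the release slide. The lid's catch is inside, out of sight, engaged or not: nothing outside shows it.
- drawer (a joint): How far the drawer is out, m: 0 fully home, grows as it comes out along the chest's -x; at the start 0.035 to 0.06. Slides with about 1.5 N of friction and stays where it is left. While it is more than about 8 mm out it locks the lid.
- drawer_pull (a point): Middle of the drawer's steel pull: level round bar 10 mm thick, 80 mm long along the chest's y, on posts at its ends, 45 mm in front of the drawer front, 50 mm above the bench. Moves with the drawer; at home at x -135, y -100 mm of the chest. It lies right of the lid's bar (seen from the robot) and can be pushed from its front.
- lid (a joint): Opening angle of the lid, rad: 0 shut, grows as its front edge rises, stop at 1.2. The lid (about 0.45 kg, 180 x 256 x 8 mm) falls shut unless it is held. When caught (or with the drawer out) it has about 0.03 rad of play (6 mm at the bar) and then stops hard; when free, a few N lift it.
- lid_bar (a point): Middle of the lid's steel bar handle: round, 10 mm thick, 90 mm long along the chest's y, on end posts, 34 mm in front of the lid's edge and 25 mm above its top (shut: 140 mm above the bench, x -124, y +20 mm of the chest). Air below, so it can be pinched from above, a finger on either side. Circles the hinge line at 217 mm; it can turn between the pads of a gripper that stays pointing down.
- lid_hinge (a point): Point on the lid's hinge line at the chest's rear top edge, 107 mm above the bench, straight behind the middle of the lid's bar (x +90, y +20 mm of the chest). The hinge line runs along the chest's y.
- release (a joint): Travel of the release slide, m: 0 forward (towards the robot), grows as it is pushed back along the chest's +x, stop at 0.030; it starts at 0 to 0.004 whether or not the lid is caught. It stays where it is left; about 3 to 4 N move it. Pushed 20 mm or more back it has freed the catch for good.
- release_grip (a point): Centre of the upright thumb grip of the release slide: a dark block 14 mm (x) by 26 mm (y) by 28 mm high on the chest's deck, this point 134 mm above the bench and its top 14 mm higher, at x -50 (plus its travel), y +130 mm of the chest.
- pump_housing_mid (a point): Middle (35 mm up) of a loose cast aluminium pump housing, 100 x 70 mm, 75 mm high, standing left of the chest. Leave alone.
- valve_spring_mid (a point): Middle of a loose upright coil spring, 34 mm wide and 55 mm high. Leave alone.
- pump_barrel_mid (a point): Middle of a loose upright steel pump barrel, up to 36 mm wide, 60 mm high, right of the chest. Leave alone.
- spanner: Loose steel spanner lying on the bench to the right, about 180 mm long; its origin is on its underside near the middle. Leave alone.

How it is judged (in metres and radians):
On the way, in this order (a step that is already met when the one before it is completed fails the run):
1. the drawer is pushed home (within 5 mm) (value of joint drawer below 0.005 m), for 0.2 s.
2. with the drawer home and the release slide still forward (under 10 mm), the lid is tugged up through its play (over 0.012 rad) by the fingers (value of joint lid above 0.012 rad and value of joint release below 0.01 m and value of joint drawer below 0.006 m and contact force between the fingers and lid above 0.5 N), for 0.1 s.
At the end, for the whole second after the job is handed in: The lid stands at 30 to 51 degrees (0.52 to 0.90 rad), still (under 0.08 rad/s), carried by the gripper's fingers (over 0.5 N between them), the drawer is home within 6 mm and no loose part has moved 30 mm (value of joint lid between 0.52 and 0.9 rad and velocity of joint lid between -0.08 and 0.08 rad/s and value of joint drawer below 0.006 m and contact force between the fingers and lid above 0.5 N and distance of each of pump_housing_mid, valve_spring_mid, pump_barrel_mid, spanner from where it was at the start of the episode below 0.03 m); the arm keeps its last pose, push and grip.
It fails at once if a loose part on the bench is disturbed (moved over 30 mm) (distance of any of pump_housing_mid, valve_spring_mid, pump_barrel_mid, spanner from where it was at the start of the episode above 0.03 m).
It also fails if it takes over 72 s, if anything falls off the work surface, if the arm or the gripper's body presses on something with over 40 N, if the wrist force passes 120 N, or if a joint passes its speed limit or range.

## Robot

A 6-joint arm with a two-finger parallel gripper is mounted at the origin on the work surface. World frame = base frame: x ahead of the robot, y to its left, z up, the work surface at z = 0. Lengths are in mm, angles in rad, forces in N, time in s.
With the tool pointing down it reaches from about 300 to 775 mm from the base axis. Payload 14.6 kg.
Tool frame: the origin (TCP) lies midway between the tips of the shut fingers; the grasp point (between the pads) lies grasp_offset behind it (grasp_offset is the distance from the TCP to the grasp point, in mm); z points along the fingers, y is the line along which they close (so a half turn about z gives the same grasp; the last joint's range is limited). The gripper opens to 94 mm and grips with 3 to 60 N. Pads are 16 mm wide; open, the fingers measure 119 mm over their backs; the gripper's body (75 mm by 177 mm) begins 78 mm behind the grasp point.
Start: joints at [1.072, 0.3, 1.521, -0, 1.321, -0.067], TCP at [230.175, 499.509, 205.446] pointing down, gripper open.
Joint ranges: [-3.03, 3.03], [-0.79, 2.21], [0.23, 2.52], [-1.04, 4.18], [0, 3.07], [-2.55, 2.55]. Speed limits (rad/s): [2.22, 2.22, 2.57, 3.14, 3.14, 3.14].

## Interface

Orientations are given as [roll, pitch, yaw] about the fixed x, y, z axes, in that order (R = Rz(yaw) Ry(pitch) Rx(roll)).
In Python, from cell import * gives the robot as it stands. The module is installed in compiled form; this text tells all that it offers.
- The arm moves only by the shell command python3 -m jog 'ROWS' [FORCE]. ROWS is JSON, a list of rows, each a list of 3 entries, a list of its own where there are three numbers: the finger opening in mm, from 0 to 94, then the shift along the tool's x, y, z in units of 50 mm (1.0 is 50 mm), then the turn about the tool's z in units of 180 degrees (1.0 is 180 degrees). In form: [[fingers, [dx, dy, dz], twist], ...]. A call has 1 to 20 rows; each row shifts and turns the commanded pose from where the row before left it, along the tool's axes as they then stand; what a row does not reach is not made up. A row lasts 1/10 s, in which the tool goes at most 50 mm and 8.59 degrees, less where a joint would pass 70% of its speed; a pose out of reach is approached as far as the arm can. A call with a number of a shift or a turn outside -1 to 1 is refused whole. A call with a gripper value outside its range is refused whole. The fingers move at their own pace and stop on an object; FORCE is the grip in N (left out, the last holds). Time passes only in rows, so rows that do not move let the fingers close. It gives the time, the measured TCP pose, the force, the opening and the grip force at its end, in the units of the state.
- read_state(): the state, without advancing time (a new reading comes with each control period).
- camera(name): name is "scene" or "top" or "wrist"; returns the picture (420x560x3 uint8, red, green, blue); there is no depth.
- calibration(name): a dict with "mtx" (3x3 intrinsics, pixels), "cam_to_world" (4x4, takes a point from camera to world coordinates); the wrist camera has in their place "hand_eye" (4x4, takes a point from camera to tool coordinates, whose origin is the TCP and whose axes are the flange's). Camera axes: x right, y down, z forward; pixel columns grow to the right and rows downward; lengths in mm; the calibration is good to about 2 mm. A picture is of the moment at which its call begins: read the wrist's pose just before it. calibration takes no time and is no camera call.
- sign_off(): hands the job in; it is judged then, once.
Trained networks look in the newest picture that a camera, given by its name, has taken for a name from the list of things; names that differ only in an ending like _2 or _b are one class to them, and where a whole thing is asked for, a point or a joint stands for the part that bears it (a point fixed in the world has none). Each returns a list of dicts, best first, with "conf" (0 to 1); they miss things now and then, are a little off and sometimes report something else, mostly with a low value. They report only what shows in the picture. A call takes as long as a camera call.
- regions_of(camera, query): "pixels" (420x560 bool, what is visible of it) and "rect" ([centre column, centre row, width, height] in pixels, round what is visible of it).
The state is a dict: "clock": time; "joints": joint angles; "qd": joint speeds; "effort": joint torques, N m; "eef_pos": TCP position; "eef_rot": TCP orientation; "wrist_force": force on the tool from outside, world axes, zero at the start; "moment": the same for the moment, N m; "finger_gap": finger opening in mm; "finger_force": force on a finger pad.
Only numpy, scipy, OpenCV 4.12 (cv2) and the standard library are available. Lean on these libraries where they do the work, as an engineer would, in place of code of your own. Each camera call takes 0.05 s, during which the arm holds its last target. There are 200 camera calls.

## Working session

There is one attempt and no reset: what is moved stays moved. The work goes in short steps, Python scripts to look and compute and a shell command to move; the robot and the scene stay as the last step left them, time stands still between calls to the robot, and variables do not carry over. Pictures are saved under pics/ and viewed, at most 10 in all, crops included, and the job is handed in when it is done.

```bash
mkdir -p pics; cat > h.py <<'E'
from cell import *
import numpy as np, cv2
from scipy.spatial.transform import Rotation as R
def pose():
    s=read_state(); return np.array(s["eef_pos"]), R.from_euler('xyz',s["eef_rot"]).as_matrix(), s
def cam(name):
    c=calibration(name)
    if name!="wrist": return np.array(c["mtx"]),np.array(c["cam_to_world"])
    p,r,_=pose(); T=np.eye(4);T[:3,:3]=r;T[:3,3]=p
    return np.array(c["mtx"]),T@np.array(c["hand_eye"])
def onz(K,T,u,v,z):
    d=T[:3,:3]@np.linalg.inv(K)@[u,v,1]; o=T[:3,3]
    return o+d*(z-o[2])/d[2]
def proj(K,T,P):
    q=np.linalg.inv(T)@np.append(P,1); q=K@q[:3]; return q[:2]/q[2]
E
python3 - <<'E'
from h import *
_,r,s=pose(); print(s); print(r)
for n in("scene","top"):
    im=camera(n); cv2.imwrite(f"pics/{n}0.png",im[...,::-1])
    K,T=cam(n); print(n,T[:3,3])
    for q,z in (("chest",115),("drawer_pull",50),("lid_bar",140),("release_grip",134),("lid",115),("pump_housing_mid",35),("valve_spring_mid",27),("pump_barrel_mid",30),("spanner",5)):
        for d in regions_of(n,q)[:2]:
            u=d["rect"]; print(q,round(d["conf"],2),np.round(u),np.round(onz(K,T,u[0],u[1],z)))
E
```

```text
{'clock': 0.0, 'joints': array([ 1.07240315e+00,  3.00481774e-01,  1.52159830e+00, -1.82407097e-06,
        1.32070522e+00, -6.66131559e-02]), 'qd': array([-0.00034163,  0.00078482, -0.00016141, -0.00035802,  0.00215858,
        0.0002479 ]), 'effort': array([-2.24111813e-03, -5.31809878e+01, -3.52736092e+01,  7.07219378e-02,
        2.44796398e-02, -6.85586610e-05]), 'eef_pos': array([230.04781706, 499.27832524, 204.87319697]), 'eef_rot': array([-3.14040255e+00, -7.76233821e-05,  2.70981303e+00]), 'wrist_force': array([ 0.66339107, -0.47028305,  0.43565705]), 'moment': array([ 0.0090658 , -0.00508415,  0.00965737]), 'finger_force': 0.0, 'finger_gap': 94.06708853325352}
[[-9.08222437e-01  4.18487374e-01 -5.68543471e-04]
 [ 4.18487753e-01  9.08221835e-01 -1.04839534e-03]
 [ 7.76233820e-05 -1.19010465e-03 -9.99999289e-01]]
scene [931.48227744 355.4052695  841.88286059]
chest 0.62 [226. 215. 156. 137.] [653. -81. 115.]
drawer_pull 0.67 [256. 172.  68.  52.] [ 478. -166.   50.]
lid_bar 0.64 [217. 195. 130.  98.] [ 640. -121.  140.]
release_grip 0.62 [165. 146.  12.  20.] [ 623. -343.  13
[... 377 characters left out ...]
. 121.  48.  26.] [ 366. -413.    5.]
top [ 435.64944818  -18.88659743 1508.88020384]
chest 0.73 [315. 199. 123. 101.] [ 587. -123.  115.]
chest 0.61 [147. 273.  15.  12.] [388. 315. 115.]
drawer_pull 0.86 [328. 236.  91.  31.] [ 493. -165.   50.]
lid_bar 0.76 [326. 194.  99.  85.] [ 598. -150.  140.]
lid_bar 0.41 [429. 208.  10.  10.] [ 565. -421.  140.]
release_grip 0.61 [414. 283.  19.  50.] [ 371. -381.  134.]
lid 0.64 [328. 195. 104.  84.] [ 599. -159.  115.]
pump_housing_mid 0.79 [128. 222.  37.  43.] [526. 392.  35.]
valve_spring_mid 0.59 [266. 204.  11.  12.] [582.   7.  27.]
spanner 0.81 [414. 283.  22.  60.] [ 365. -415.    5.]
spanner 0.25 [315. 200. 124. 102.] [ 597. -131.    5.]
```

```bash
python3 - <<'E'
import cv2
a=cv2.imread("pics/top0.png");cv2.imwrite("pics/topc.png",cv2.resize(a[130:280,240:440],None,fx=4,fy=4,interpolation=2))
E
```

```text
(no output)
```

View pics/topc.png

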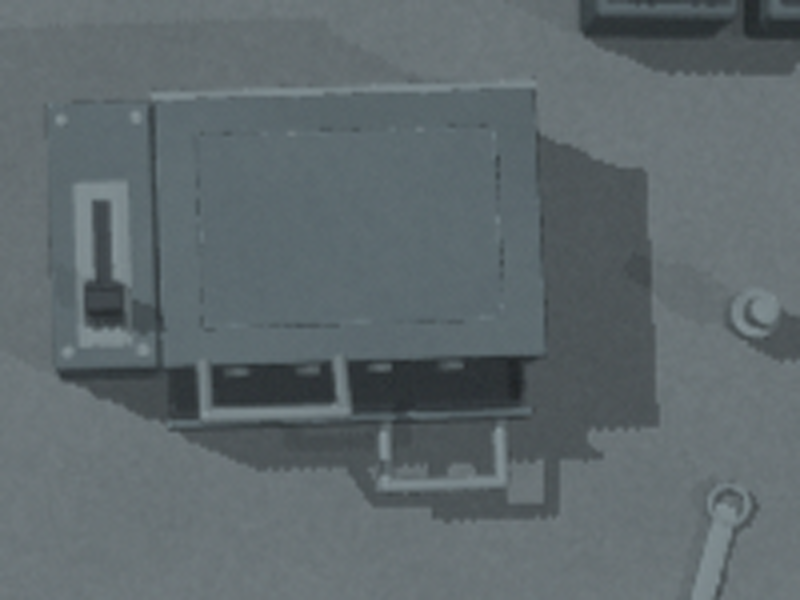

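View pics/scene0.png

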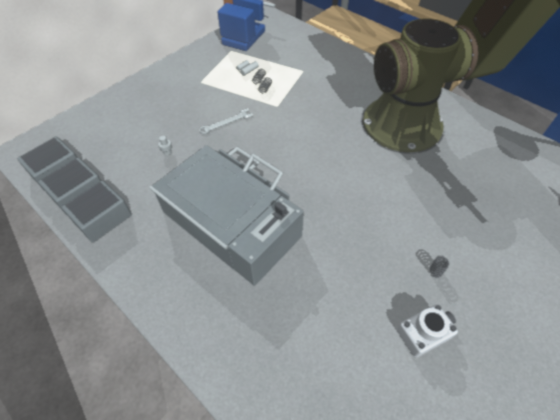

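```bash
cat >> h.py <<'E'
def w(c,p): # chest mm -> world
    a=c[2]; return np.array([c[0]+np.cos(a)*p[0]-np.sin(a)*p[1],c[1]+np.sin(a)*p[0]+np.cos(a)*p[1],p[2]])
E
python3 - <<'E'
from h import *
from scipy.optimize import least_squares
K,T=cam("top")
obs=[((57,370),(-90,165,115),0),((48,103),(90,165,115),0),((200,414),(-124,65,140),0),((350,410),(-124,-25,140),0),((378,485),(-135,-60,50),1),((505,482),(-135,-140,50),1),((545,355),(-90,-161,115),0),((103,297),(-48,130,148),0)]
def f(x):
    return np.concatenate([proj(K,T,w(x,np.array(p,float)-[x[3]*k,0,0]))-[240+u/4,130+v/4] for (u,v),p,k in obs])
s=least_squares(f,[590,-125,0.03,45],x_scale=[10,10,.1,10]);print(s.x,np.round(s.fun.reshape(-1,2),1))
c=s.x;d=c[3]
print("pull",w(c,(-135-d,-100,50)),"home",w(c,(-135,-100,50)),"bar",w(c,(-124,20,140)),"grip",w(c,(-50,130,134)))
E
```

```text
[ 6.20894330e+02 -1.22345016e+02  3.79168991e-02  3.73416455e+01] [[-0.9 -0.4]
 [-0.2 -0.6]
 [ 1.7  0.1]
 [-1.2  0.2]
 [ 1.8 -0. ]
 [-1.  -0. ]
 [-0.2  0.2]
 [ 0.2  0.6]]
pull [ 452.46733808 -228.80623501   50.        ] home [ 489.7821439  -227.39069485   50.        ] bar [ 496.22529983 -107.05996003  140.        ] grip [566.00225206   5.66615468 134.        ]
```

```bash
python3 -m jog '[[0,[0,0,0],0.044],[0,[0,0,0],0.044],[0,[0,0,0],0.044],[0,[0,0,0],0.044],[0,[0,0,0],0.044],[0,[0,0,0],0.044],[0,[0,0,0],0.044],[0,[0,0,0],0.043],[0,[0,0,0],0]]'; python3 -m jog '[[0,[-0.74,0.15,0],0],[0,[-0.74,0.15,0],0],[0,[-0.74,0.15,0],0],[0,[-0.74,0.15,0],0],[0,[-0.74,0.15,0],0],[0,[-0.74,0.15,0],0],[0,[-0.74,0.15,0],0],[0,[-0.74,0.15,0],0],[0,[-0.74,0.15,0],0],[0,[-0.74,0.15,0],0],[0,[-0.74,0.15,0],0],[0,[-0.74,0.15,0],0],[0,[-0.74,0.15,0],0],[0,[-0.74,0.15,0],0],[0,[-0.74,0.15,0],0],[0,[-0.74,0.15,0],0],[0,[-0.74,0.15,0],0],[0,[-0.74,0.15,0],0],[0,[-0.74,0.15,0],0],[0,[-0.74,0.15,0],0]]'; python3 -c "
from cell import *
print(grasp_offset)"
```

```text
clock: 1.9
eef_pos: [230.2, 499.5, 205.4]
eef_rot: [-3.142, 0.0, 1.605]
wrist_force: [1.3, -0.4, -0.6]
finger_gap: 25.2
finger_force: 0.0
clock: 3.9
eef_pos: [407.0, -236.3, 205.5]
eef_rot: [3.141, 0.0, 1.611]
wrist_force: [-0.5, 0.1, -0.6]
finger_gap: 0.7
finger_force: 0.0
18.8
```

```bash
python3 - <<'E'
from h import *
K,T=cam("wrist"); im=camera("wrist"); print(T[:3,3])
c=[620.9,-122.3,.0379]
im=im[...,::-1].copy()
for p in [(-172,-60,50),(-172,-140,50),(-124,65,140),(-124,-25,140),(-90,-161,115),(-90,95,115),(-57,130,148)]:
    q=proj(K,T,w(c,p)); print(p,q); cv2.circle(im,tuple(int(x) for x in q),3,(0,0,255),1)
cv2.imwrite("pics/w1.png",im)
E
```

```text
[ 403.40799276 -152.79474239  384.66533187]
(-172, -60, 50) [318.63295983 154.04536407]
(-172, -140, 50) [315.57145254 225.72220627]
(-124, 65, 140) [416.85514318 -19.65959025]
(-124, -25, 140) [400.92304505 120.78120964]
(-90, -161, 115) [409.70488329 269.7000884 ]
(-90, 95, 115) [454.77688398 -53.94575942]
(-57, 130, 148) [ 552.41584262 -155.05956429]
```

View pics/w1.png

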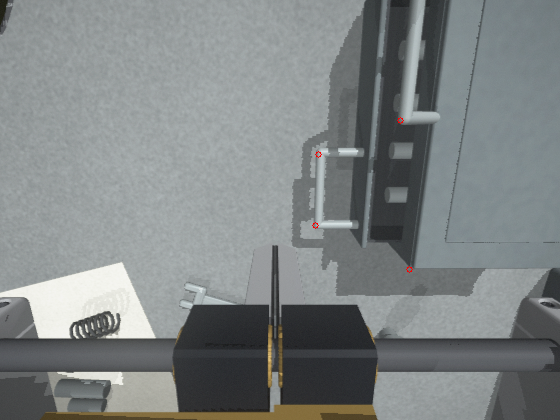

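```bash
python3 - <<'E'
from h import *
K,T=cam("wrist"); print(K,T.round(3))
for u in ((190,287),(240,303),(280,360),(315,190)): print(u,onz(K,T,*u,5), onz(K,T,*u,50))
print(proj(K,T,(407,-236,205)),proj(K,T,(407,-236,0)))
E
```

```text
[[314.57058656   0.         274.71158928]
 [  0.         314.57058656 210.41242035]
 [  0.           0.           1.        ]] [[ 9.99000e-01  3.80000e-02  1.20000e-02  4.04245e+02]
 [ 4.00000e-02 -9.57000e-01 -2.87000e-01 -1.56374e+02]
 [ 0.00000e+00  2.87000e-01 -9.58000e-01  3.84307e+02]
 [ 0.00000e+00  0.00000e+00  0.00000e+00  1.00000e+00]]
(190, 287) [ 298.17652998 -382.97155682    5.        ] [ 310.76024856 -356.08865785   50.        ]
(240, 303) [ 366.20753561 -405.17825082    5.        ] [ 370.72022881 -375.6608062    50.        ]
(280, 360) [ 425.63748134 -498.70850991    5.        ] [ 423.09955703 -458.09487338   50.        ]
(315, 190) [ 457.4790027 -241.6971979    5.       ] [ 451.16348132 -231.57472935   50.        ]
[274.01656102 250.56829881] [274.33573624 183.05544757]
```

```bash
python3 -m jog '[[0,[0,0,0.55],0],[0,[0,0,0.55],0],[0,[0,0,0.55],0],[0,[0,0,0.55],0],[0,[0,0,0.55],0],[0,[0,0,0.55],0],[0,[0,0,0],0]]'; python3 -m jog '[[0,[0,0.08,0],0],[0,[0,0.08,0],0],[0,[0,0.08,0],0],[0,[0,0.08,0],0],[0,[0,0.08,0],0],[0,[0,0.08,0],0],[0,[0,0.08,0],0],[0,[0,0.08,0],0],[0,[0,0.08,0],0],[0,[0,0.08,0],0],[0,[0,0.08,0],0],[0,[0,0.08,0],0],[0,[0,0.08,0],0],[0,[0,0.08,0],0],[0,[0,0,0],0]]'
```

```text
clock: 4.65
eef_pos: [405.5, -233.5, 37.9]
eef_rot: [-3.137, -0.003, 1.611]
wrist_force: [-0.1, 0.0, 0.6]
finger_gap: 0.4
finger_force: 0.0
clock: 6.15
eef_pos: [463.5, -232.6, 40.5]
eef_rot: [3.141, 0.0, 1.607]
wrist_force: [-0.2, 0.1, 0.5]
finger_gap: 0.5
finger_force: 0.0
```

```bash
for i in 1 2 3; do python3 -m jog '[[0,[0,0.04,0],0],[0,[0,0.04,0],0],[0,[0,0.02,0],0],[0,[0,0,0],0]]' | egrep 'pos|wrist'; done
```

```text
eef_pos: [468.0, -232.4, 40.4]
wrist_force: [0.1, 0.2, -0.1]
eef_pos: [473.1, -232.1, 40.4]
wrist_force: [0.5, 0.3, 0.4]
eef_pos: [476.2, -232.0, 40.3]
wrist_force: [-16.7, -0.9, 9.8]
```

```bash
python3 -m jog '[[0,[0,-0.3,0],0],[0,[0,-0.3,0],0],[0,[0,0,-0.4],0],[0,[0,0,-0.8],0],[0,[0,0,-0.8],0],[0,[0,0,-0.8],0],[0,[0,0,-0.8],0],[40,[0,0,-0.4],0],[40,[0.5,0.2,0],0],[40,[0.5,0.2,0],0],[40,[0.5,0.2,0],0],[40,[0.5,0.2,0],0],[40,[0.4,0.2,0],0],[40,[0,0,0],0],[40,[0,0,0],0]]'
python3 - <<'E'
from h import *
K,T=cam("wrist"); im=camera("wrist")
c=[620.9,-122.3,.0379]
im=im[...,::-1].copy()
for p in [(-135,-60,50),(-135,-140,50),(-124,65,140),(-124,-25,140),(-90,95,115),(-57,117,148),(-57,143,148)]:
    q=proj(K,T,w(c,p)); cv2.circle(im,tuple(int(x) for x in q),3,(0,0,255),1)
cv2.imwrite("pics/w2.png",im)
E
```

```text
clock: 8.85
eef_pos: [493.6, -111.4, 240.5]
eef_rot: [3.141, 0.0, 1.608]
wrist_force: [-0.3, -0.0, 0.1]
finger_gap: 39.6
finger_force: 0.0
```

View pics/w2.png

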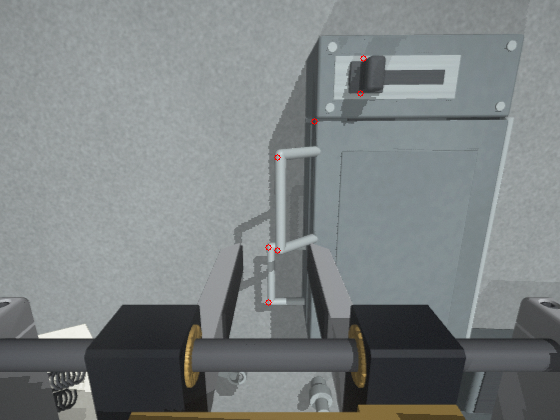

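```bash
python3 -m jog '[[40,[0.08,0.09,0],0],[40,[0,0,0.5],0],[40,[0,0,0.5],0],[40,[0,0,0.5],0],[40,[0,0,0.5],0],[40,[0,0,0.25],0],[40,[0,0,0.1],0],[40,[0,0,0],0]]' 25;  python3 -m jog '[[0,[0,0,0],0],[0,[0,0,0],0],[0,[0,0,0],0],[0,[0,0,0],0],[0,[0,0,0],0],[0,[0,0,0],0],[0,[0,0,0],0],[0,[0,0,0],0]]'
```

```text
clock: 9.7
eef_pos: [498.0, -107.4, 123.1]
eef_rot: [-3.142, -0.0, 1.607]
wrist_force: [0.3, 1.4, 0.7]
finger_gap: 40.1
finger_force: 0.0
clock: 10.5
eef_pos: [498.5, -107.2, 123.3]
eef_rot: [3.14, 0.0, 1.607]
wrist_force: [5.3, 1.2, 0.2]
finger_gap: 9.2
finger_force: 25.0
```

```bash
python3 -m jog '[[0,[0,0,-0.02],0],[0,[0,0,-0.02],0],[0,[0,0,-0.02],0],[0,[0,0,-0.02],0],[0,[0,0,-0.02],0],[0,[0,0,0],0],[0,[0,0,0],0],[0,[0,0,0],0]]';  python3 -m jog '[[0,[0,0,-0.02],0],[0,[0,0,-0.02],0],[0,[0,0,-0.02],0],[0,[0,0,0],0],[0,[0,0,0],0]]'
```

```text
clock: 11.3
eef_pos: [499.2, -107.2, 128.3]
eef_rot: [3.138, 0.0, 1.607]
wrist_force: [13.1, 0.2, -4.9]
finger_gap: 8.9
finger_force: 25.0
clock: 11.8
eef_pos: [499.8, -107.2, 131.5]
eef_rot: [3.137, 0.001, 1.607]
wrist_force: [17.4, -0.0, -5.5]
finger_gap: 9.2
finger_force: 25.0
```

```bash
python3 -m jog '[[0,[0,0.02,0],0],[0,[0,0.01,-0.02],0],[0,[0,0,-0.02],0],[0,[0,0.01,-0.02],0],[0,[0,0,0],0],[0,[0,0,0],0]]'; python3 -m jog '[[0,[0,0.0,-0.02],0],[0,[0,0.01,-0.02],0],[0,[0,0,-0.02],0],[0,[0,0.01,-0.02],0],[0,[0,0,0],0],[0,[0,0,0],0]]'
```

```text
clock: 12.4
eef_pos: [500.3, -107.1, 133.9]
eef_rot: [3.141, 0.0, 1.607]
wrist_force: [8.5, -0.3, -3.5]
finger_gap: 9.2
finger_force: 25.0
clock: 13.0
eef_pos: [501.2, -107.1, 137.8]
eef_rot: [3.141, 0.0, 1.607]
wrist_force: [7.3, -0.4, -4.2]
finger_gap: 9.3
finger_force: 25.0
```

```bash
python3 -m jog '[[0,[0,0.03,-0.08],0],[0,[0,0.04,-0.13],0],[0,[0,0.04,-0.13],0],[0,[0,0.07,-0.2],0],[0,[0,0.08,-0.2],0],[0,[0,0.09,-0.2],0],[0,[0,0.1,-0.19],0],[0,[0,0,0],0],[0,[0,0,0],0]]'; python3 - <<'E'
from h import *
im=camera("scene")[...,::-1]; cv2.imwrite("pics/s2.png",cv2.resize(im[100:300,100:340],None,fx=3,fy=3))
E
```

```text
clock: 13.9
eef_pos: [522.5, -106.1, 195.4]
eef_rot: [-3.139, -0.0, 1.607]
wrist_force: [-11.2, 0.5, 2.9]
finger_gap: 9.3
finger_force: 25.0
```

View pics/s2.png

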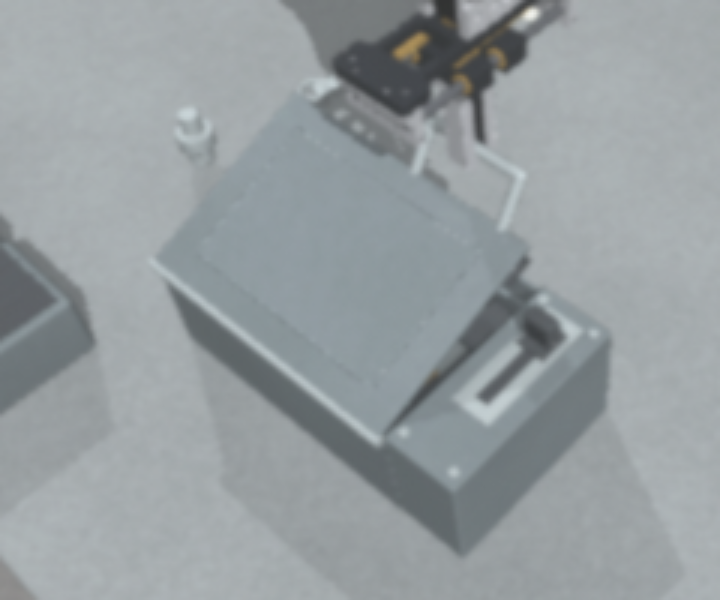

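```bash
python3 -m jog '[[0,[0,0.06,-0.1],0],[0,[0,0.08,-0.14],0],[0,[0,0.09,-0.14],0],[0,[0,0.09,-0.11],0],[0,[0,0.09,-0.11],0],[0,[0,0.1,-0.11],0],[0,[0,0.1,-0.1],0],[0,[0,0.1,-0.1],0],[0,[0,0.1,-0.1],0],[0,[0,0,0],0],[0,[0,0,0],0],[0,[0,0,0],0],[0,[0,0,0],0]]'
```

```text
clock: 15.25
eef_pos: [562.4, -104.6, 248.1]
eef_rot: [-3.14, 0.0, 1.607]
wrist_force: [-24.2, 3.4, 22.4]
finger_gap: 9.2
finger_force: 25.0
```

```bash
python3 -m jog '[[0,[0,-0.02,-0.02],0],[0,[0,-0.01,-0.01],0],[0,[0,0,0],0],[0,[0,0,0],0]]'
```

```text
clock: 15.65
eef_pos: [561.9, -104.6, 248.0]
eef_rot: [-3.141, -0.0, 1.607]
wrist_force: [-9.2, 1.0, 6.3]
finger_gap: 9.2
finger_force: 25.0
```

```bash
python3 -m jog '[[0,[0,0,0],0],[0,[0,0,0],0],[0,[0,0,0],0],[0,[0,0,0],0],[0,[0,0,0],0]]'; python3 - <<'E'
from h import *
im=camera("top")[...,::-1]; cv2.imwrite("pics/t3.png",cv2.resize(im[130:280,240:440],None,fx=4,fy=4))
E
```

```text
clock: 16.15
eef_pos: [561.9, -104.6, 248.0]
eef_rot: [-3.141, -0.0, 1.607]
wrist_force: [-8.3, 1.8, 6.4]
finger_gap: 9.0
finger_force: 25.0
```

View pics/t3.png

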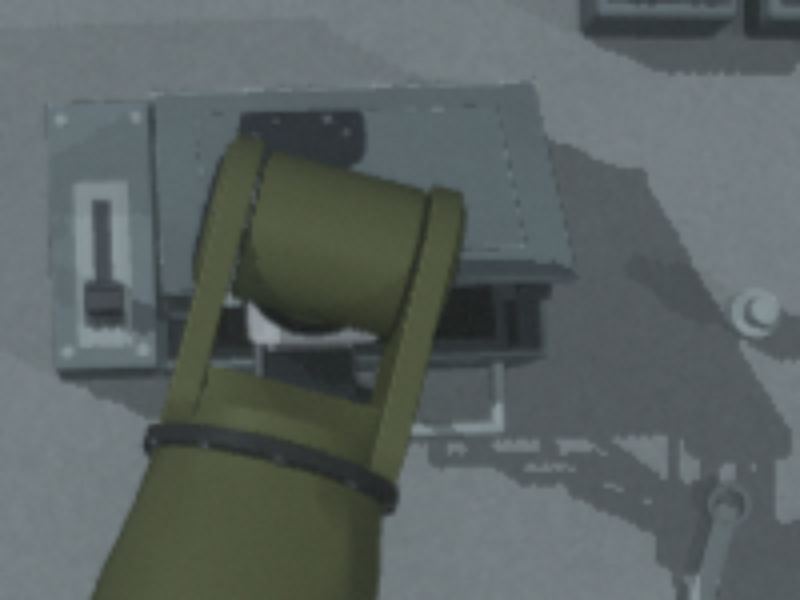

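The top view shows the lid raised. The drawer pull is at about (455,428), which is home, and the barrel (755,312) and spanner (728,500) have not moved.

```bash
python3 -c "
from cell import *
print(sign_off())"
```

```text
the job is handed in; nothing more can be done
None
```

The job is handed in: I pushed the drawer home, the tug showed the lid was not caught so I left the release slide forward, and the gripper is holding the lid steady at about 38 degrees (worked out from the gripper's height), with no loose part seen to move (the last picture showed the barrel and spanner, not the housing or spring).

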